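Load a turnip into the bench-top vegetable peeler

TASK

Load the vegetable peeler: nudge the big turnip across the peeler's steel tray until it drops into the round seat, then press the top holder down by its knob until its pad bears on the turnip and grips it, and let go. Push and clamp gently enough not to bruise the turnip, and leave the other things where they are.

Things in the scene. Friction and masses are not known exactly. Their poses are not given: they have to be found in the camera images.
- turnip: Raw turnip, a ball of 92 mm diameter, cream with a purple shoulder, 0.3 to 0.6 kg, loose on the peeler's tray; too wide to be gripped. Origin at its centre; its axes turn as it rolls. It rolls with slight resistance: a slow one stops within a few centimetres. More than 10 N from the fingers, or more than 20 N under the pad, bruises it.
- peeler: Bench-top vegetable peeler, fixed. Origin on the counter under the middle of its tray; +x from the tray's front to the tower at its back, y to its left, z up. Steel tray 320 mm (x) by 220 mm (y), its surface 16 mm above the counter, a 6 mm thick rim standing 9 mm above it all round.
- seat (a point): Centre of the round seat, at the level of the tray's surface: a 60 mm hole in the tray, 60 mm behind the tray's middle, ringed by a flush black band; axes as the peeler's. Once dropped in, the turnip's centre is 35 mm above this point (46 mm when on the tray); a push of about its own weight would roll it out again.
- holder: Top holder: white arm on the guide post (22 mm thick, 26 mm wide) that slides only up and down. Origin at its mid-height, straight above the seat. Under it a screw spindle with a black rubber pad, 40 mm wide; the pad's face is 30 to 52 mm below the origin, as the spindle happens to be screwed (not reported). It starts clear above the turnip.
- knob (a point): Centre of the flat top of the holder's palm knob (black disc 40 mm wide, 12 mm thick), 46 mm above the holder's origin, above the seat. The holder runs stiffly: about 3 N of push moves it down, about 10 N lifts it; it stays where it is left and keeps up to about 10 N of clamping force after letting go.
- knife: Paring knife, 200 mm long, black handle, lying on the counter beside the peeler; origin on the counter, where blade and handle meet; x along the blade. Leave it alone.
- y_peeler: Metal Y-shaped hand peeler, 125 mm long, 62 mm wide, 8 mm high, lying on the counter beside the peeler; origin at its middle, on the counter. Leave it alone.
- spice_jar: Small amber glass jar with a steel lid, 48 mm wide, 78 mm high, standing on the counter; origin under its middle. Leave it alone.
- scrap_bowl: White bowl of vegetable peelings, 200 mm wide, 62 mm high, on the counter; origin under its middle. Leave it alone.
- tower (a point): Foot of the guide post at the back of the tray, on the counter; axes as the peeler's. Post 22 mm thick, 256 mm high with head plate. At its foot a gear housing (x -25 to 17, y -60 to 60 mm, 70 mm high) with a crank at its right. On the left a feed screw, and a parked blade arm reaching to x -55, y 100 mm at 190 to 235 mm height.
Things that resemble listed ones, but are neither listed nor needed, are in the scene too. Leave any orange or turquoise look-alike of the turnip alone.

How it is judged:
On the way, in this order (a step that is already met when the one before it is completed fails the run):
1. the turnip has dropped into the seat and lies still, the pad not yet on it (horizontal distance between turnip and seat below 0.006 m and z of turnip in the frame of seat below 0.039 m and linear speed of turnip below 0.03 m/s and contact force between holder and turnip below 0.2 N), for 0.2 s.
2. the top holder's pad bears on the seated turnip (horizontal distance between turnip and seat below 0.006 m and contact force between holder and turnip above 1.5 N), for 0.2 s.
At the end, for the whole second after the job is handed in: The turnip lies still in the seat (centre within 6 mm of the seat's axis and less than 39 mm above the tray), and the top holder, let go, stays down with its pad gripping the turnip with more than 1.5 N (all of step 2 and z of turnip in the frame of seat between 0.025 and 0.039 m and linear speed of turnip below 0.02 m/s); the robot touches nothing.
It fails at once if the fingers press the turnip with more than 10 N (contact force between the fingers and turnip above 10 N).
It fails at once if the pad presses the turnip with more than 20 N (contact force between holder and turnip above 20 N).
It fails at once if the knife, hand peeler, spice jar or bowl is moved by more than 25 mm (distance of any of knife, y_peeler, spice_jar, scrap_bowl from where it was at the start of the episode above 0.025 m).
It also fails if it takes over 64 s, if anything falls off the work surface, if the arm or the gripper's body presses on something with over 40 N, if the wrist force passes 120 N, or if a joint passes its speed limit or range.

ROBOT

A 7-joint arm with a two-finger parallel gripper is mounted at the origin on the work surface. World frame = base frame: x ahead of the robot, y to its left, z up, the work surface at z = 0. Lengths are in m, angles in rad, forces in N, time in s.
With the tool pointing down it reaches from about 0.4 to 0.875 m from the base axis. Payload 6.5 kg.
Tool frame: the origin (TCP) lies at the very end of the fingers, on their centre line; the grasp point (between the pads) lies manip.grip_depth behind it (manip.grip_depth is the distance from the TCP to the grasp point, in m); z points along the fingers, y is the line along which they close (so a half turn about z gives the same grasp; the last joint's range is limited). The gripper opens to 85 mm and grips with 20 to 120 N. Pads are 22 mm wide; open, the fingers measure 114 mm over their backs; the gripper's body (76 mm by 85 mm) begins 54 mm behind the grasp point. The pads swing forward as they close: fully open they stand 13 mm farther back than shut.
Start: joints at [1.236, 0.536, -0.004, 1.538, 0.003, 1.067, -0.071], TCP at [0.173, -0.627, 0.231] pointing down, gripper open.
Joint ranges: [-2.7, 2.7], [-0.37, 2.16], [-1.27, 1.26], [0.24, 2.4], [-1.31, 4.45], [0.19, 1.91], [-2.76, 2.76]. Speed limits (rad/s): [2.39, 2.39, 3.14, 3.14, 3.14, 3.14, 3.14].

INTERFACE

Orientations are given as a rotation vector (axis times angle).
In Python, from workcell import get_state, camera, workorder, manip gives the robot as it stands.
- The arm moves only by the shell command python3 -m handwheel 'ROWS' [FORCE]. ROWS is JSON, a list of rows, each a list of 3 entries, a list of its own where there are three numbers: the shift along the tool's x, y, z in m, then the turn, a rotation vector about the tool's x, y, z in rad, then the opening, from -1 (shut) to 1 (fully open), so that 0 is half open. In form: [[[x, y, z], [rx, ry, rz], jaw], ...]. A call has 1 to 10 rows; each row shifts and turns the commanded pose from where the row before left it, along the tool's axes as they then stand; what a row does not reach is not made up. A row lasts 1/8 s, in which the tool goes at most 62.5 mm and 10.7 degrees, less where a joint would pass 70% of its speed; a pose out of reach is approached as far as the arm can. A call with a gripper value outside its range is refused whole. The fingers move at their own pace and stop on an object; FORCE is the grip in N (left out, the last holds). Time passes only in rows, so rows that do not move let the fingers close. It gives the time, the measured TCP pose, the force, the opening and the grip force at its end, in the units of the state.
- get_state(): the state, without advancing time (a new reading comes with each control period).
- camera(name): name is "scene" or "top" or "wrist"; returns a dict with "pixels" (480x640x3 uint8, red, green, blue), "K" (3x3 intrinsics, pixels), "k1" (the pictures are not rectified: a ray, as slopes to the right and down, at radius r is drawn at 1 + k1 r^2 times it, then the intrinsics apply), "world_to_cam" (4x4, takes a point from world to camera coordinates). Camera axes: x right, y up, looking along -z (the intrinsics and any distortion apply to the point x, -y, -z); pixel columns grow to the right and rows downward; lengths in m; the calibration is good to about 2 mm. A picture is of the moment at which its call begins. There is no depth.
- workorder.hand_in(): hands the job in; it is judged then, once.
The state is a dict: "clock": time; "joint_positions": joint angles; "qd": joint speeds; "tau": joint torques, N m; "tool_pos": TCP position; "eef_rot": TCP orientation; "wrist_force": force on the tool from outside, world axes, zero at the start; "ft_torque": the same for the moment, N m; "opening": finger opening in m; "grasp_force": force on a finger pad.
Only numpy, scipy, OpenCV 4.12 (cv2) and the standard library are available. Lean on these libraries where they do the work, as an engineer would, in place of code of your own. Each camera call takes 0.05 s, during which the arm holds its last target. There are 200 camera calls.

## Working session

There is one attempt and no reset: what is moved stays moved. The work goes in short steps, Python scripts to look and compute and a shell command to move; the robot and the scene stay as the last step left them, time stands still between calls to the robot, and variables do not carry over. Pictures are saved under pics/ and viewed, at most 10 in all, crops included, and the job is handed in when it is done.

```bash
mkdir -p pics
cat > h.py <<'E'
import numpy as np, cv2
from workcell import get_state, camera, workorder, manip
from scipy.spatial.transform import Rotation as R
def snap(n,f):
    c=camera(n); np.savez('pics/'+f+'.npz',**{k:c[k] for k in('pixels','K','k1','world_to_cam')})
    cv2.imwrite('pics/'+f+'.png',c['pixels'][...,::-1]); return c
def load(f): return np.load('pics/'+f+'.npz')
def ray(c,u,v):
    K=c['K']; p=cv2.undistortPoints(np.array([[[u,v]]],float),K,np.array([float(c['k1']),0,0,0]))[0,0]
    T=c['world_to_cam']; d=T[:3,:3].T@np.array([p[0],-p[1],-1]); o=-T[:3,:3].T@T[:3,3]; return o,d
def atz(c,u,v,z):
    o,d=ray(c,u,v); return o+d*(z-o[2])/d[2]
def proj(c,P):
    T=c['world_to_cam'];q=T[:3,:3]@np.array(P)+T[:3,3]; s=np.array([q[0],-q[1]])/-q[2]; s=s*(1+float(c['k1'])*(s@s)); return c['K'][:2,:2]@s+c['K'][:2,2]
E
python3 - <<'E'
from h import *
for n in('top','scene'):
    c=snap(n,n+'0')
    print(n,c['K'],c['k1'],ray(c,320,240))
s=get_state();print(s, manip.grip_depth)
a,b=[load(n+'0')['pixels'][...,::-1] for n in('top','scene')]
E
```

```text
top [[467.94229865   0.         331.51965717]
 [  0.         467.94229865 239.52026462]
 [  0.           0.           1.        ]] 0.0030424913558871366 (array([ 0.45749217, -0.02592748,  1.2309712 ]), array([ 0.06779467,  0.04967285, -0.99676656]))
scene [[486.36591716   0.         311.36403379]
 [  0.         486.36591716 246.26848191]
 [  0.           0.           1.        ]] -0.0601257175801353 (array([1.51327469, 0.24719382, 1.00066577]), array([-0.75419355, -0.1829602 , -0.63103016]))
{'clock': 0.1, 'joint_positions': array([ 1.23583   ,  0.53710363, -0.0044287 ,  1.53875101,  0.00260132,
        1.06730358, -0.07116694]), 'qd': array([ 0.00099962, -0.00109757, -0.0013005 , -0.00274941,  0.00085299,
        0.00095195,  0.00152111]), 'tau': array([ 3.84402854e-03, -5.84567320e+01,  1.05276994e+00, -2.59773141e+01,
        1.27608381e-02,  4.63922363e-03, -2.21187804e-05]), 'tool_pos': array([ 0.17243446, -0.62613006,  0.23050131]), 'eef_rot': array([-3.11173708e+00, -4.20853983e-01,  5.16266185e-04]), 'wrist_force': array([-0.68484891, -0.16680267,  0.70605078]), 'ft_torque': array([ 0.06103683,  0.00641574, -0.04060364]), 'grasp_force': 0.0, 'opening': 0.0853515524992542} 0.0187
```

View pics/top0.png

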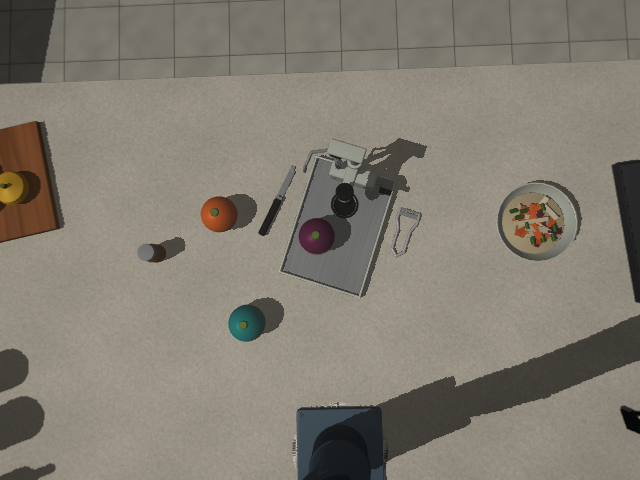

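View pics/scene0.png

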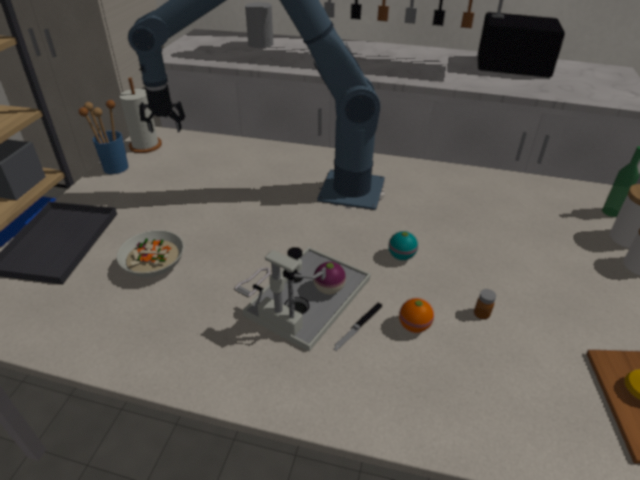

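Top view: the purple turnip is on the tray at (317,236). The look-alikes are orange (219,213) and teal (247,323), both off the tray, so I choose the purple one. The knob is at about (345,190), and the tray corners are near (281,271), (361,296), (315,156) and (398,180). I'll check this in a close crop.

Run:
```python
from h import *
a=cv2.imread('pics/top0.png')[130:305,255:435]
cv2.imwrite('pics/topc.png',cv2.resize(a,None,fx=3.4,fy=3.4,interpolation=cv2.INTER_CUBIC))
```

```text
(no output)
```

View pics/topc.png

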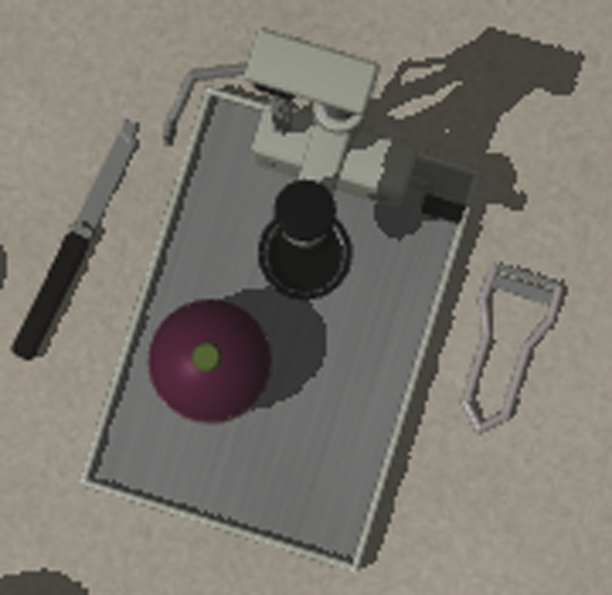

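The crop shows the purple turnip at crop (210,361), standing on the tray and clear of the seat ring (305,254). The knob top is at (305,207), the tray's front corners at (86,481) and (357,568), and the back-left corner at (208,92).

```bash
python3 - <<'E'
from h import *
from scipy.optimize import least_squares
c=load('top0'); px=lambda u,v:(255+(u+.5)/3.4-.5,130+(v+.5)/3.4-.5)
FL,FR,BL=[atz(c,*px(*p),.025) for p in((86,481),(357,568),(208,92))]
print(FL,FR,BL,'w',np.linalg.norm(FL-FR),'l',np.linalg.norm(BL-FL))
S=atz(c,*px(305,254),.016);print('seat',S)
ax=BL-FL; ay=FL-FR; print('yaw',np.arctan2(ax[1],ax[0]),np.arctan2(-ay[0],ay[1]))
y=np.arctan2(ax[1],ax[0])*.6+.4*np.arctan2(-ay[0],ay[1]);e=np.array([np.cos(y),np.sin(y),0]);f=np.array([-e[1],e[0],0])
M=(BL+FR)/2; print('mid',M,'seat from corners',M+.06*e, (S-M)@e,(S-M)@f)
t=atz(c,*px(210,361),.062);print('turnip',t,'rel seat',(t-S)@e,(t-S)@f)
u=px(305,207)
for z in np.arange(.14,.26,.01): k=atz(c,*u,z);print(round(z,3),(k-S)@e,(k-S)@f)
E
python3 - <<'E'
from h import *
a=cv2.imread('pics/scene0.png')[225:355,220:390]
cv2.imwrite('pics/scc.png',cv2.resize(a,None,fx=4.5,fy=4.5,interpolation=cv2.INTER_CUBIC))
E
```

```text
[0.46214324 0.1396721  0.025     ] [ 0.39115966 -0.0635394   0.025     ] [0.75826262 0.03940885 0.025     ] w 0.2152523672429616 l 0.3126330276453892
seat [ 0.63162205 -0.03152702  0.016     ]
yaw -0.3264746530047384 -0.3360589567946031
mid [ 0.57471114 -0.01206527  0.025     ] seat from corners [ 0.63146769 -0.03152536  0.025     ] 0.06014656027852162 4.8493319919501966e-05
turnip [0.54776053 0.04105873 0.062     ] rel seat -0.1028702520912665 0.04146273735323553
0.14 0.014290885175462861 0.004480157309434769
0.15 0.012633427613146227 0.003969972542091574
0.16 0.010975970050829592 0.0034597877747483794
0.17 0.009318512488512959 0.0029496030074051844
0.18 0.007661054926196324 0.00243941824006199
0.19 0.006003597363879693 0.0019292334727187882
0.2 0.004346139801563059 0.0014190487053755937
0.21 0.0026886822392464243 0.0009088639380323987
0.22 0.0010312246769297903 0.0003986791706892039
0.23 -0.0006262328853868439 -0.00011150559665399087
0.24 -0.0022836904477034755 -0.0006216903639971922
0.25 -0.003941148010020215 -0.001131875131340423
```

View pics/scc.png

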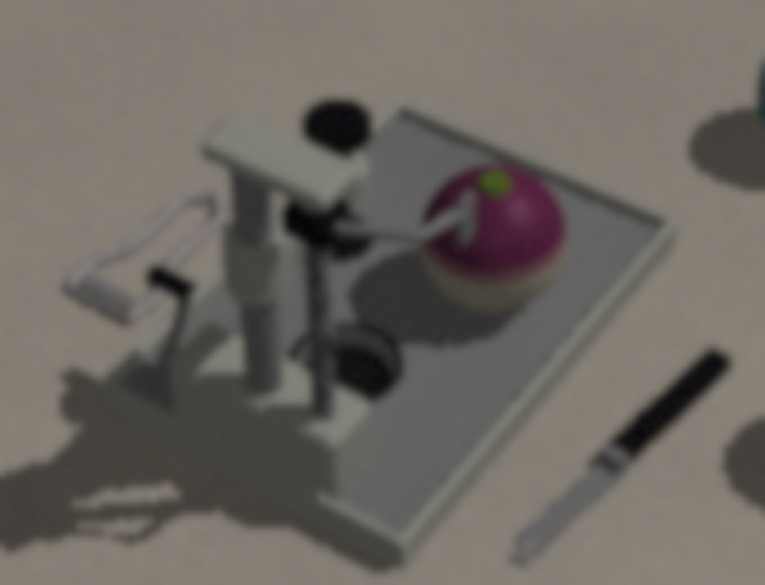

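The scene crop shows the knob top at about crop (337,122), the seat ring near (352,360) and the turnip at (495,240), all matching the top view. Next I'll triangulate the heights and work out the approach.

```bash
cat >> h.py <<'E'
S=np.array([.6315,-.0315,.016])
def to(P):
    s=get_state(); r=R.from_rotvec(s['eef_rot']); d=r.inv().apply(np.array(P)-s['tool_pos'])
    x=r.as_matrix(); print('shift',d.round(4),'pos',s['tool_pos'].round(4),'xhead',np.arctan2(x[1,0],x[0,0]).round(4),'z',x[:,2].round(3),'F',s['wrist_force'].round(1),'t',s['clock'],'j',np.round(s['joint_positions'],2))
E
python3 - <<'E'
from h import *
c=load('scene0');t0=load('top0')
for z in(.2,.21,.22,.23,.24): print(z,proj(c,[S[0],S[1],z]))
print('knob seen',220+337/4.5,225+122/4.5,'seat seen',220+352/4.5,225+360/4.5,proj(c,S))
T=np.array([.5478,.0411,.062]);print('turnip',proj(c,T),'seen',220+495/4.5,225+240/4.5)
d=(S-T)[:2];L=np.linalg.norm(d);d/=L;print('d',d,L,np.arctan2(d[1],d[0]))
A=np.r_[T[:2]-d*.085,.22];print('A',A)
to([.45,-.2,.231]);to(A)
r=R.from_rotvec(get_state()['eef_rot']);print(r.inv().apply(A-[.45,-.2,.231]))
E
```

```text
0.2 [294.77860327 255.31514895]
0.21 [294.67917095 252.29253695]
0.22 [294.57876205 249.23781287]
0.23 [294.47736364 246.15050646]
0.24 [294.37496262 243.03013929]
knob seen 294.8888888888889 252.11111111111111 seat seen 298.22222222222223 305.0 [296.44837231 305.72136481]
turnip [329.36888941 277.94276298] seen 330.0 278.3333333333333
d [ 0.75542101 -0.65523973] 0.11079914259596055 -0.7144999197051246
A [0.48358921 0.09679538 0.22      ]
shift [ 0.3808 -0.3371 -0.    ] pos [ 0.1724 -0.6261  0.2305] xhead 0.2689 z [-0.001  0.001 -1.   ] F [-0.7 -0.2  0.7] t 0.1 j [ 1.24  0.54 -0.    1.54  0.    1.07 -0.07]
shift [ 0.492  -0.6143  0.0114] pos [ 0.1724 -0.6261  0.2305] xhead 0.2689 z [-0.001  0.001 -1.   ] F [-0.7 -0.2  0.7] t 0.1 j [ 1.24  0.54 -0.    1.54  0.    1.07 -0.07]
[ 0.11122325 -0.27719264  0.01141757]
```

```bash
python3 -m handwheel '[[[0.038,-0.0337,0],[0,0,0],-0.2],[[0.038,-0.0337,0],[0,0,0],-0.2],[[0.038,-0.0337,0],[0,0,0],-0.2],[[0.038,-0.0337,0],[0,0,0],-0.2],[[0.038,-0.0337,0],[0,0,0],-0.2],[[0.038,-0.0337,0],[0,0,0],-0.2],[[0.038,-0.0337,0],[0,0,0],-0.2],[[0.038,-0.0337,0],[0,0,0],-0.2],[[0.038,-0.0337,0],[0,0,0],-0.2],[[0.038,-0.0337,0],[0,0,0],-0.2]]'
python3 -m handwheel '[[[0.0185,-0.0462,0],[0,0,0],0.1],[[0.0185,-0.0462,0],[0,0,0],0.1],[[0.0185,-0.0462,0],[0,0,0],0.1],[[0.0185,-0.0462,0],[0,0,0],0.1],[[0.0185,-0.0462,0],[0,0,0],0.1],[[0.0185,-0.0462,0],[0,0,0],0.1]]'
python3 -m handwheel '[[[0,0,0],[0,0,-0.18],0.1],[[0,0,0],[0,0,-0.18],0.1],[[0,0,0],[0,0,-0.18],0.1],[[0,0,0],[0,0,-0.18],0.1],[[0,0,0],[0,0,-0.18],0.1],[[0,0,0],[0,0,-0.18],0.1],[[0,0,0],[0,0,-0.18],0.1],[[0,0,0],[0,0,-0.18],0.1],[[0,0,0],[0,0,-0.18],0.1],[[0,0,0],[0,0,-0.18],0.1]]'
python3 -c "
from h import *
to([.4836,.0968,.22]);print(get_state()['opening'])"
```

```text
clock: 1.35
tool_pos: [0.4499, -0.1994, 0.2312]
eef_rot: [3.113, 0.421, -0.0]
wrist_force: [0.8, -1.0, -0.2]
opening: 0.0343
grasp_force: 0.0
clock: 2.1
tool_pos: [0.4827, 0.0973, 0.2311]
eef_rot: [3.113, 0.421, -0.0]
wrist_force: [0.6, 0.1, 0.6]
opening: 0.0467
grasp_force: 0.0
clock: 3.35
tool_pos: [0.4826, 0.0957, 0.231]
eef_rot: [-1.597, -2.705, 0.001]
wrist_force: [-0.4, -0.2, -0.9]
opening: 0.047
grasp_force: 0.0
shift [0.0005 0.0014 0.011 ] pos [0.4826 0.0957 0.231 ] xhead 2.0747 z [-0.001 -0.    -1.   ] F [-0.4 -0.2 -0.9] t 3.35 j [ 0.32  0.36 -0.73  1.91  0.29  0.98 -0.04]
0.04704106918633235
```

```bash
python3 -m handwheel '[[[0,0,0],[0,0,-0.176],0.1],[[0,0,0],[0,0,-0.176],0.1],[[0,0,0.06],[0,0,0],0.15],[[0,0,0.06],[0,0,0],0.15],[[0,0,0.04],[0,0,0],0.15],[[0,0,0.026],[0,0,0],0.15],[[0,0,0],[0,-0.18,0],0.15],[[0,0,0],[0,0,0],0.15]]'
python3 - <<'E'
from h import *
S_=get_state();print(S_['opening']);to([.4836,.0968,.045])
a=snap('scene','scene1');b=snap('top','top1')
i=cv2.resize(a['pixels'][215:345,230:400,::-1],None,fx=2.3,fy=3);j=cv2.resize(b['pixels'][140:310,250:420,::-1],None,fx=2.3,fy=2.3)
cv2.imwrite('pics/m1.png',np.hstack([i,j[:390],]) if i.shape[0]==390 and j.shape[0]>=390 else j)
E
```

```text
clock: 4.35
tool_pos: [0.4802, 0.0997, 0.0438]
eef_rot: [1.042, 2.807, -0.09]
wrist_force: [0.4, -0.4, 0.5]
opening: 0.049
grasp_force: 0.0
0.048951554924491096
shift [-0.0046  0.     -0.0005] pos [0.4802 0.0997 0.0438] xhead 2.431 z [ 0.116 -0.107 -0.988] F [ 0.4 -0.4  0.5] t 4.35 j [-0.03  0.6  -0.44  2.12  0.8   0.55 -0.25]
```

View pics/m1.png

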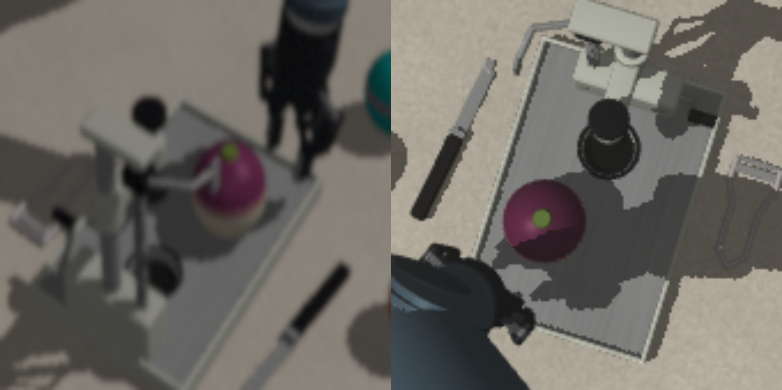

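The view shows the open fingers behind the turnip, in line with the seat. From here I approach and push slowly.

```bash
python3 -m handwheel '[[[-0.007,0,0.0011],[0,0,0],0.15],[[-0.007,0,0.0011],[0,0,0],0.15],[[-0.007,0,0.0011],[0,0,0],0.15],[[-0.004,0,0.0006],[0,0,0],0.15],[[-0.002,0,0.0003],[0,0,0],0.15],[[-0.0015,0,0.0002],[0,0,0],0.15],[[-0.0015,0,0.0002],[0,0,0],0.15],[[-0.0015,0,0.0002],[0,0,0],0.15],[[-0.0015,0,0.0002],[0,0,0],0.15],[[-0.0015,0,0.0002],[0,0,0],0.15]]'
python3 -m handwheel '[[[-0.0015,0,0.0002],[0,0,0],0.15],[[-0.0015,0,0.0002],[0,0,0],0.15],[[-0.0015,0,0.0002],[0,0,0],0.15],[[-0.0015,0,0.0002],[0,0,0],0.15],[[-0.0015,0,0.0002],[0,0,0],0.15],[[-0.0015,0,0.0002],[0,0,0],0.15],[[-0.002,0,0.0003],[0,0,0],0.15],[[-0.002,0,0.0003],[0,0,0],0.15],[[-0.002,0,0.0003],[0,0,0],0.15],[[-0.002,0,0.0003],[0,0,0],0.15]]'
cat > loc.py <<'E'
from h import *
def turnip(f):
    c=snap('top',f); hsv=cv2.cvtColor(c['pixels'],cv2.COLOR_RGB2HSV)
    m=cv2.inRange(hsv,(140,70,20),(179,255,255)); n,l,s,ce=cv2.connectedComponentsWithStats(m); k=1+np.argmax(s[1:,4])
    w=s[k]; P=atz(c,*ce[k],.062); d=(P-S)[:2]; print('blob',w,ce[k],'P',P.round(4),'rel',d.round(4),np.linalg.norm(d).round(4)); to([.4802,.0997,.0438])
E
python3 -c "
from loc import *
turnip('t2')"
```

```text
clock: 5.7
tool_pos: [0.5089, 0.072, 0.0446]
eef_rot: [1.056, 2.801, -0.09]
wrist_force: [0.2, 0.8, 0.4]
opening: 0.0492
grasp_force: 0.3
clock: 6.95
tool_pos: [0.5219, 0.0606, 0.0449]
eef_rot: [1.056, 2.801, -0.09]
wrist_force: [0.0, 1.1, 0.7]
opening: 0.0491
grasp_force: 0.1
blob [305 214  35  35 850] [322.28823529 230.74470588] P [0.5601 0.026  0.062 ] rel [-0.0714  0.0575] 0.0917
shift [ 0.0569  0.0019 -0.008 ] pos [0.5221 0.0603 0.0449] xhead 2.4201 z [ 0.116 -0.108 -0.987] F [ 0.2  0.  -1.1] t 7.0 j [ 0.07  0.63 -0.45  2.04  0.78  0.58 -0.12]
```

```bash
python3 -m handwheel '[[[-0.0025,0.0002,0.0004],[0,0,0],0.15],[[-0.0025,0.0002,0.0004],[0,0,0],0.15],[[-0.0025,0.0002,0.0004],[0,0,0],0.15],[[-0.0025,0.0002,0.0004],[0,0,0],0.15],[[-0.0025,0.0002,0.0004],[0,0,0],0.15],[[-0.0025,0.0001,0.0004],[0,0,0],0.15],[[-0.0025,0.0001,0.0004],[0,0,0],0.15],[[-0.0025,0.0001,0.0004],[0,0,0],0.15],[[-0.0025,0.0001,0.0004],[0,0,0],0.15],[[-0.0025,0.0001,0.0004],[0,0,0],0.15]]'
python3 -m handwheel '[[[-0.0025,0.0001,0.0004],[0,0,0],0.15],[[-0.0025,0.0001,0.0004],[0,0,0],0.15],[[-0.0025,0.0001,0.0004],[0,0,0],0.15],[[-0.0025,0.0001,0.0004],[0,0,0],0.15],[[-0.0025,0.0001,0.0004],[0,0,0],0.15],[[-0.002,0.0001,0.0003],[0,0,0],0.15]]'
python3 -c "
from loc import *
turnip('t3')"
```

```text
clock: 8.25
tool_pos: [0.5419, 0.0449, 0.0449]
eef_rot: [1.056, 2.801, -0.09]
wrist_force: [-0.6, -0.4, 0.3]
opening: 0.0492
grasp_force: 0.1
clock: 9.0
tool_pos: [0.5533, 0.0357, 0.0449]
eef_rot: [1.057, 2.8, -0.09]
wrist_force: [-0.0, -0.2, -0.2]
opening: 0.0491
grasp_force: 0.0
blob [319 201  31  29 539] [335.13543599 213.70686456] P [ 0.6021 -0.0075  0.062 ] rel [-0.0294  0.024 ] 0.038
shift [ 0.0964 -0.0002 -0.0143] pos [0.5535 0.0354 0.0449] xhead 2.4201 z [ 0.116 -0.108 -0.987] F [ 0.2 -0.3 -0. ] t 9.05 j [ 0.13  0.66 -0.46  1.97  0.77  0.61 -0.03]
```

```bash
python3 -m handwheel '[[[-0.002,0,0.0003],[0,0,0],0.15],[[-0.002,0,0.0003],[0,0,0],0.15],[[-0.002,0,0.0003],[0,0,0],0.15],[[-0.002,0,0.0003],[0,0,0],0.15],[[-0.002,0,0.0003],[0,0,0],0.15],[[-0.0015,0,0.0003],[0,0,0],0.15],[[-0.0015,0,0.0002],[0,0,0],0.15],[[-0.0015,0,0.0002],[0,0,0],0.15],[[-0.0015,0,0.0002],[0,0,0],0.15],[[-0.0015,0,0.0002],[0,0,0],0.15]]'
python3 - <<'E'
from loc import *
turnip('t4')
a=snap('scene','scene4');b=load('t4')
i=cv2.resize(a['pixels'][215:345,230:400,::-1],None,fx=2.3,fy=2.3);j=cv2.resize(b['pixels'][140:270,260:430,::-1],None,fx=2.3,fy=2.3)
cv2.imwrite('pics/m4.png',np.hstack([i,j]))
E
```

```text
clock: 10.3
tool_pos: [0.5665, 0.0241, 0.0451]
eef_rot: [1.056, 2.801, -0.09]
wrist_force: [0.7, -0.1, 0.2]
opening: 0.049
grasp_force: 0.1
blob [325 196  29  27 255] [342.04705882 207.81568627] P [ 0.6164 -0.0253  0.062 ] rel [-0.0151  0.0062] 0.0163
shift [ 0.1138 -0.0002 -0.0169] pos [0.5667 0.0238 0.0451] xhead 2.4202 z [ 0.116 -0.108 -0.987] F [-0.1  0.   0.8] t 10.35 j [ 0.16  0.68 -0.46  1.94  0.76  0.62  0.01]
```

View pics/m4.png

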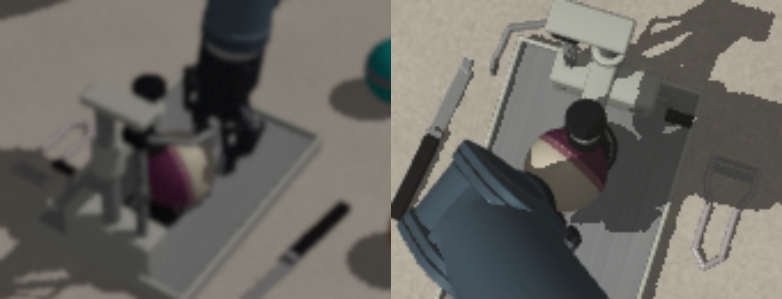

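The turnip touches the seat's near edge (right-hand view, about (565,170)), and the gripper is clear of the knob. I nudge a little farther, slowly.

```bash
python3 -m handwheel '[[[-0.001,0,0.0002],[0,0,0],0.15],[[-0.001,0,0.0002],[0,0,0],0.15],[[-0.001,0,0.0002],[0,0,0],0.15],[[-0.001,0,0.0001],[0,0,0],0.15],[[-0.001,0,0.0001],[0,0,0],0.15],[[-0.001,0,0.0002],[0,0,0],0.15],[[-0.001,0,0.0001],[0,0,0],0.15],[[-0.001,0,0.0002],[0,0,0],0.15],[[0,0,0],[0,0,0],0.15],[[0,0,0],[0,0,0],0.15]]'
python3 - <<'E'
from loc import *
to([0,0,0]);b=snap('top','t5')
a=snap('scene','scene5')
i=cv2.resize(a['pixels'][215:345,230:400,::-1],None,fx=2.3,fy=2.3);j=cv2.resize(b['pixels'][140:270,260:430,::-1],None,fx=2.3,fy=2.3)
cv2.imwrite('pics/m5.png',np.hstack([i,j]))
# visible difference of the turnip region between frames 
d=np.abs(a['pixels'].astype(int)-load('scene4')['pixels'])[250:310,285:335].mean(); print('diff',d)
E
```

```text
clock: 11.65
tool_pos: [0.5725, 0.0188, 0.045]
eef_rot: [1.056, 2.801, -0.09]
wrist_force: [-0.4, -0.3, -0.6]
opening: 0.0493
grasp_force: 0.0
shift [ 0.4195 -0.3921 -0.0198] pos [0.5725 0.0188 0.045 ] xhead 2.4206 z [ 0.116 -0.108 -0.987] F [-0.4 -0.3 -0.6] t 11.65 j [ 0.17  0.68 -0.46  1.93  0.76  0.62  0.03]
diff 20.579555555555554
```

View pics/m5.png

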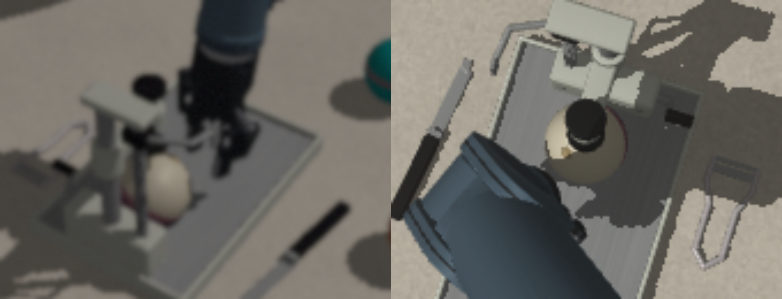

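The turnip now lies centred under the knob, with its outline at (586,142) in the right view, so it looks seated. I'll check that against the projection, then back off and go above the knob.

```bash
python3 - <<'E'
from h import *
c=load('t5');print('expected centre px',proj(c,S+[0,0,.035]),'seen',260+195/2.3,140+142/2.3)
s=load('scene5');print('scene exp',proj(s,S+[0,0,.035]),'seen',230+157/2.3,215+185/2.3)
e=np.array([np.cos(.33),-np.sin(.33)])
for u,v in((548,22),(625,52),(557,0),(634,20)): P=atz(c,260+(u-391)/2.3,140+v/2.3,.256); d=(P-S)[:2];print('plate',d@e,d@[-e[1],e[0]])
E
python3 -m handwheel '[[[0.01,0,-0.0016],[0,0,0],0.15],[[0.03,0,-0.005],[0,0,0],0.15],[[0.04,0,-0.007],[0,0,0],-0.3],[[0,0,-0.06],[0,0,0],-1],[[0,0,-0.06],[0,0,0],-1],[[0,0,-0.06],[0,0,0],-1],[[0,0,-0.03],[0,0,0],-1],[[0,0,0],[0,-0.18,0],-1],[[0,0,0],[0,0,0],-1]]'
python3 -c "
from h import *
to([.6315,-.0315,.255])
a=snap('scene','s6');j=cv2.resize(a['pixels'][225:325,240:370,::-1],None,fx=5,fy=5,interpolation=cv2.INTER_CUBIC);cv2.imwrite('pics/s6c.png',j)"
```

```text
expected centre px [344.34880916 202.43942993] seen 344.7826086956522 201.73913043478262
scene exp [296.15254398 296.83911988] seen 298.2608695652174 295.4347826086956
plate 0.06880134932048942 0.057029906702331074
plate 0.06269235177456126 -0.018873163224623533
plate 0.09085775578031406 0.0552265851167484
plate 0.09356686492916023 -0.018025095473585696
clock: 12.88
tool_pos: [0.485, 0.0976, 0.2531]
eef_rot: [0.986, 2.642, -0.176]
wrist_force: [0.0, 0.4, -0.3]
opening: 0.0004
grasp_force: 0.0
shift [-0.1848 -0.0014  0.0633] pos [0.485  0.0976 0.2531] xhead 2.4283 z [ 0.249 -0.222 -0.943] F [ 0.   0.4 -0.3] t 12.875 j [ 0.09  0.23 -0.67  2.04  0.6   0.92 -0.08]
```

View pics/s6c.png

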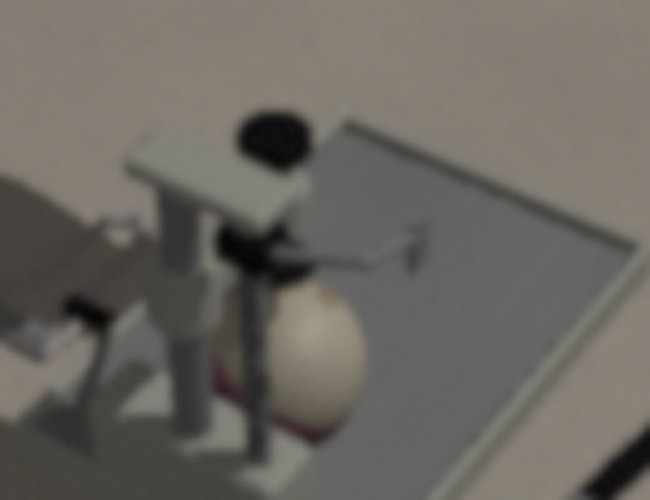

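The ball's outline centre is at about (292,358) in the crop, which is the scene pixel expected for a seated turnip. Now I move the shut fingers above the knob.

```bash
python3 -m handwheel '[[[-0.046,-0.0003,0.016],[0,0,0],-1],[[-0.046,-0.0003,0.016],[0,0,0],-1],[[-0.046,-0.0003,0.016],[0,0,0],-1],[[-0.046,-0.0003,0.016],[0,0,0],-1],[[0,0,0],[0,0,0],-1]]'
python3 -c "
from h import *
to([.6315,-.0315,.215])"
```

```text
clock: 13.55
tool_pos: [0.6341, -0.04, 0.2529]
eef_rot: [1.006, 2.638, -0.179]
wrist_force: [-0.7, -0.2, 0.4]
opening: 0.0
grasp_force: 0.0
shift [0.0196 0.0048 0.0332] pos [ 0.6341 -0.04    0.2529] xhead 2.4141 z [ 0.243 -0.224 -0.944] F [-0.7 -0.2  0.4] t 13.55 j [ 0.28  0.42 -0.55  1.77  0.64  0.9   0.25]
```

```bash
python3 -m handwheel '[[[0.0071,0.0048,-0.0027],[0,0,0],-1],[[0.0033,0,0.0094],[0,0,0],-1],[[0.0033,0,0.0094],[0,0,0],-1],[[0.0007,0,0.0019],[0,0,0],-1],[[0.0007,0,0.0019],[0,0,0],-1],[[0.0007,0,0.0019],[0,0,0],-1],[[0,0,0],[0,0,0],-1]]'
python3 -m handwheel '[[[0.0007,0,0.0019],[0,0,0],-1],[[0.0007,0,0.0019],[0,0,0],-1],[[0.0007,0,0.0019],[0,0,0],-1]]'
python3 -m handwheel '[[[0.0007,0,0.0019],[0,0,0],-1],[[0.0007,0,0.0019],[0,0,0],-1],[[0.0007,0,0.0019],[0,0,0],-1]]'
python3 -c "
from h import *
to([.6315,-.0315,.2])"
```

```text
clock: 14.42
tool_pos: [0.6301, -0.0261, 0.2282]
eef_rot: [0.995, 2.639, -0.176]
wrist_force: [0.2, -0.3, 0.3]
opening: 0.0
grasp_force: 0.0
clock: 14.8
tool_pos: [0.6299, -0.026, 0.2219]
eef_rot: [0.995, 2.64, -0.176]
wrist_force: [-0.4, 1.1, -0.0]
opening: 0.0001
grasp_force: 0.0
clock: 15.18
tool_pos: [0.63, -0.026, 0.2161]
eef_rot: [0.995, 2.639, -0.176]
wrist_force: [-0.9, 0.5, 2.1]
opening: -0.0003
grasp_force: 1.2
shift [ 0.0009 -0.0031  0.0168] pos [ 0.63   -0.026   0.2161] xhead 2.4212 z [ 0.247 -0.223 -0.943] F [-0.9  0.5  2.1] t 15.175 j [ 0.24  0.46 -0.53  1.82  0.7   0.84  0.17]
```

Fingers are on the knob at z ≈ 0.216 m, at about 2 N. I push down while watching the force.

```bash
D='cat'; python3 -m handwheel '[[[0.0007,0,0.0019],[0,0,0],-1],[[0.0007,0,0.0019],[0,0,0],-1],[[0.0007,0,0.0019],[0,0,0],-1]]' | grep -E 'tool_pos|wrist'
python3 -m handwheel '[[[0.0007,0,0.0019],[0,0,0],-1],[[0.0007,0,0.0019],[0,0,0],-1],[[0.0007,0,0.0019],[0,0,0],-1]]' | grep -E 'tool_pos|wrist'
python3 -m handwheel '[[[0.0004,0,0.0009],[0,0,0],-1],[[0.0003,0,0.001],[0,0,0],-1],[[0,0,0],[0,0,0],-1]]' | grep -E 'tool_pos|wrist'
```

```text
tool_pos: [0.6299, -0.0259, 0.21]
wrist_force: [-1.3, -0.3, 1.8]
tool_pos: [0.6299, -0.0259, 0.2038]
wrist_force: [0.3, -0.1, 1.9]
tool_pos: [0.6298, -0.0259, 0.2018]
wrist_force: [0.2, -0.2, 1.7]
```

```bash
python3 -m handwheel '[[[0.0004,0,0.0009],[0,0,0],-1],[[0.0003,0,0.001],[0,0,0],-1]]' | grep -E 'tool_pos|wrist'
python3 -m handwheel '[[[0.0003,0,0.001],[0,0,0],-1],[[0,0,0],[0,0,0],-1]]' | grep -E 'tool_pos|wrist'
python3 -m handwheel '[[[0.0004,0,0.0009],[0,0,0],-1],[[0,0,0],[0,0,0],-1]]' | grep -E 'tool_pos|wrist'
```

```text
tool_pos: [0.6298, -0.0259, 0.1999]
wrist_force: [1.4, -0.6, 2.1]
tool_pos: [0.6297, -0.0258, 0.1987]
wrist_force: [0.9, -0.6, 1.9]
tool_pos: [0.6296, -0.0259, 0.1977]
wrist_force: [1.4, -1.5, 3.1]
```

```bash
python3 -c "
from h import *
a=snap('scene','s7');j=cv2.resize(a['pixels'][225:325,240:370,::-1],None,fx=5,fy=5,interpolation=cv2.INTER_CUBIC);cv2.imwrite('pics/s7c.png',j)"
```

```text
(no output)
```

View pics/s7c.png

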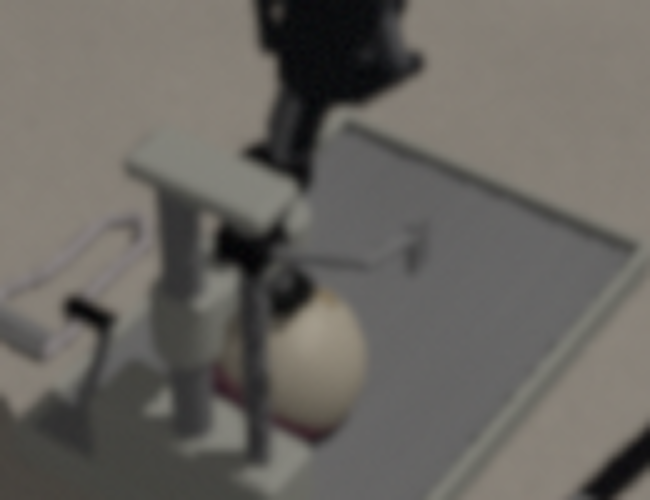

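The pad, at about (290,298), is just over the turnip's top. I go on in half-millimetre steps.

```bash
python3 -m handwheel '[[[0.0002,0,0.0005],[0,0,0],-1],[[0,0,0],[0,0,0],-1]]' | grep -E 'tool_pos|wrist'
python3 -m handwheel '[[[0.0001,0,0.0005],[0,0,0],-1],[[0,0,0],[0,0,0],-1]]' | grep -E 'tool_pos|wrist'
```

```text
tool_pos: [0.6296, -0.0258, 0.1972]
wrist_force: [0.1, -1.3, 1.2]
tool_pos: [0.6296, -0.0258, 0.1967]
wrist_force: [1.6, -0.8, 1.7]
```

```bash
python3 -m handwheel '[[[0.0002,0,0.0005],[0,0,0],-1],[[0,0,0],[0,0,0],-1]]' | grep -E 'tool_pos|wrist'
python3 -m handwheel '[[[0.0002,0,0.0005],[0,0,0],-1],[[0,0,0],[0,0,0],-1]]' | grep -E 'tool_pos|wrist'
python3 -m handwheel '[[[0.0002,0,0.0005],[0,0,0],-1],[[0,0,0],[0,0,0],-1]]' | grep -E 'tool_pos|wrist'
```

```text
tool_pos: [0.6296, -0.0259, 0.1961]
wrist_force: [0.9, -0.0, 1.3]
tool_pos: [0.6296, -0.0259, 0.1956]
wrist_force: [1.7, -0.3, 1.6]
tool_pos: [0.6296, -0.0259, 0.1951]
wrist_force: [1.4, -0.3, 1.4]
```

```bash
python3 -m handwheel '[[[0.0002,0,0.0005],[0,0,0],-1],[[0,0,0],[0,0,0],-1]]' | grep -E 'tool_pos|wrist'
python3 -m handwheel '[[[0.0002,0,0.0005],[0,0,0],-1],[[0,0,0],[0,0,0],-1]]' | grep -E 'tool_pos|wrist'
python3 -m handwheel '[[[0.0002,0,0.0005],[0,0,0],-1],[[0,0,0],[0,0,0],-1]]' | grep -E 'tool_pos|wrist'
```

```text
tool_pos: [0.6296, -0.0258, 0.1945]
wrist_force: [0.6, -1.1, 2.7]
tool_pos: [0.6296, -0.0259, 0.194]
wrist_force: [1.4, -0.9, 2.4]
tool_pos: [0.6297, -0.0258, 0.1937]
wrist_force: [1.3, -0.2, 3.8]
```

```bash
python3 -m handwheel '[[[0.0002,0,0.0005],[0,0,0],-1],[[0,0,0],[0,0,0],-1]]' | grep -E 'tool_pos|wrist'
python3 -m handwheel '[[[0,0,0],[0,0,0],-1]]' | grep -E 'tool_pos|wrist'
```

```text
tool_pos: [0.6297, -0.0259, 0.1935]
wrist_force: [-0.6, -1.1, 6.7]
tool_pos: [0.6297, -0.0258, 0.1935]
wrist_force: [-0.9, 0.2, 6.9]
```

The pad is on the turnip: the force rose from 2 to 7 N and the motion stopped. One more half step should give a firm clamp.

```bash
python3 -m handwheel '[[[0.0002,0,0.0005],[0,0,0],-1],[[0,0,0],[0,0,0],-1],[[0,0,0],[0,0,0],-1]]' | grep -E 'tool_pos|wrist'
```

```text
tool_pos: [0.6298, -0.0258, 0.1933]
wrist_force: [-2.3, -0.7, 9.8]
```

Now I let go straight up and look.

```bash
python3 -m handwheel '[[[-0.0007,0,-0.002],[0,0,0],-1],[[-0.003,0,-0.01],[0,0,0],-1],[[-0.01,0,-0.028],[0,0,0],-1],[[0.04,0,-0.014],[0,0,0],-1],[[0.05,0,-0.017],[0,0,0],-1],[[0.05,0,-0.017],[0,0,0],-1],[[0,0,0],[0,0,0],-1],[[0,0,0],[0,0,0],-1]]'
python3 -c "
from h import *
a=snap('scene','s8');b=snap('top','t8')
j=cv2.resize(a['pixels'][225:325,240:370,::-1],None,fx=3,fy=3);k=cv2.resize(b['pixels'][140:240,270:400,::-1],None,fx=3,fy=3);cv2.imwrite('pics/m8.png',np.hstack([j,k]))
print(np.array(proj(b,S+[0,0,.035])-[270,140])*3+[390,0], np.array(proj(a,S+[0,0,.035])-[240,225])*3)"
```

```text
clock: 20.85
tool_pos: [0.5186, 0.072, 0.2337]
eef_rot: [0.995, 2.639, -0.177]
wrist_force: [0.3, -1.0, -0.5]
opening: 0.0001
grasp_force: 0.0
[613.04642747 187.31828979] [168.45763193 215.51735963]
```

View pics/m8.png

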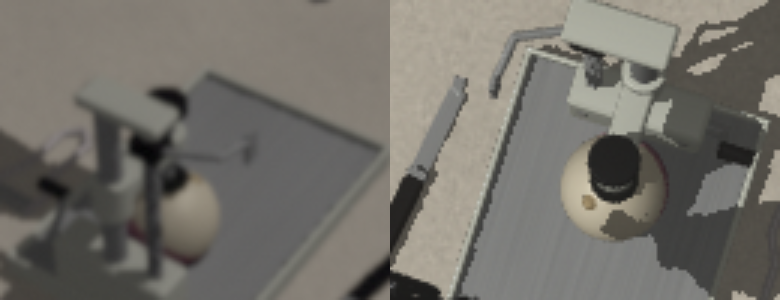

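The turnip is centred in the seat at (613,187), exactly where expected. The pad stays down on it, and the robot is clear.

```bash
python3 -c "
from workcell import workorder
print(workorder.hand_in())"
```

```text
the job is handed in; nothing more can be done
None
```

I nudged the turnip into the seat, clamped it under the holder's pad with about 10 N of push on the knob, let go with the robot clear, and handed the job in; the hand-in gave no verdict.

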